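# Third hand: press the shelf bracket on the push gauge

## Task

I want to screw this shelf bracket together and need a third hand. Ready the push gauge by pressing its three keys down one at a time from left to right as seen from the side of its plate (left, middle, right), then fetch the T-shaped wooden bracket and, with it lying flat on the worktop, press the outer face of its crosspiece squarely and centrally against the gauge's sprung plate with a steady 10 newtons or so (never over 25), leaving the L-shaped bracket and the other things where they are. Do not let go: finish while still holding the bracket pressed like that, so that I can drive the screws.

Things in the scene. Friction and masses are not known exactly. Their poses are not given: they have to be found in the camera images.
- bracket: the T-shaped light-wood shelf bracket, 40 mm tall as it lies, loose, about 0.18 kg. Crosspiece 20 mm thick and 110 mm long (x +55 to +75 mm, y -55 to +55); from its middle a straight arm, 24 mm wide, runs back to x -47 mm (rounded end). Origin on its underside, under the arm, a good place to grip (fingers closing along y); x points from the arm to the crosspiece, z up
- bracket_face (a point): middle of the bracket's flat pressing face (the outer face of the crosspiece, away from the arm): 75 mm ahead of the bracket's origin along its x, 22 mm above its underside
- gauge: bench push gauge, fixed to the worktop: grey housing 100x170 mm, 60 mm tall, with a long blank display and three keys on top and a sprung plate standing in front of it. Origin on the worktop under the housing's centre; x points from the plate to the housing (the direction in which the plate is pressed), y to the left seen from the plate, z up
- plate_face (a point): middle of the outer face of the gauge's sprung plate (aluminium, 110 mm wide, from 6 to 52 mm above the worktop, 8 mm thick); untouched it is 98 mm ahead of the gauge's origin (x -98 mm) at 22 mm height. The point moves with the plate
- gauge_plate (a joint): how far the plate is pushed in, m: 0 untouched, stop at 0.030. Spring of 700 N/m without preload: 10 N at 0.014
- key_left (a joint): travel of the left key, m: 0 up, 0.006 fully down (spring, about 5 N fully down); it counts as pressed beyond 0.004 and springs back when let go
- key_left_top (a point): centre of the top of the left key, a round key of 24 mm diameter on the gauge's top (x -22 mm, y +50 mm in the gauge's frame), 82 mm above the worktop when up, in a 40 mm wide collar 10 mm lower; pressed straight down
- key_middle (a joint): travel of the middle key, m: 0 up, 0.006 fully down (spring, about 5 N fully down); it counts as pressed beyond 0.004 and springs back when let go
- key_middle_top (a point): centre of the top of the middle key, a round key of 24 mm diameter on the gauge's top (x -22 mm, y +0 mm in the gauge's frame), 82 mm above the worktop when up, in a 40 mm wide collar 10 mm lower; pressed straight down
- key_right (a joint): travel of the right key, m: 0 up, 0.006 fully down (spring, about 5 N fully down); it counts as pressed beyond 0.004 and springs back when let go
- key_right_top (a point): centre of the top of the right key, a round key of 24 mm diameter on the gauge's top (x -22 mm, y -50 mm in the gauge's frame), 82 mm above the worktop when up, in a 40 mm wide collar 10 mm lower; pressed straight down
- spare_bracket: the other wooden bracket, L-shaped: the same 110 mm crosspiece but with the arm at one end of it; loose, a bystander. Origin on its underside, frame as for the other bracket (crosspiece at x +55 to +75 mm, y -55 to +55; arm along x at y = -43 mm)
- espresso_cup: small white cup with handle, of the two such cups the one nearer the robot, 60x87x50 mm; loose, a bystander, upright. Origin: centre of its underside
- salt_shaker: white shaker with steel cap, 41x41x85 mm; loose, a bystander. Origin: centre of its underside
- pepper_shaker: black shaker with steel cap, 41x41x85 mm; loose, a bystander. Origin: centre of its underside
- bean_tin: small tin, 57 mm across, 72 mm tall; loose, a bystander. Origin: centre of its underside

How it is judged:
By the outcome, as a careful person would: the job done as asked, in the order asked, and still so for the second after the job is handed in, while the arm keeps its last pose, push and grip.
It also fails if it takes over 58 s, if anything falls off the work surface, if the arm or the gripper's body presses on something with over 40 N, if the wrist force passes 120 N, or if a joint passes its speed limit or range.

## Robot

A 6-joint arm with a two-finger parallel gripper is mounted at the origin on a cart in front of the work surface, level with it; the furniture and walls round the work are solid. World frame = base frame: x ahead of the robot, y to its left, z up, the work surface at z = 0. Lengths are in m, angles in rad, forces in N, time in s.
With the tool pointing down it reaches from about 0.4 to 0.825 m from the base axis. Payload 7 kg.
Tool frame: the origin (TCP) lies between the finger pads; the fingertips stand 22 mm ahead of it and the grasp point (between the pads) lies 3 mm ahead of it; z points along the fingers, y is the line along which they close (so a half turn about z gives the same grasp; the last joint's range is limited). The gripper opens to 88 mm and grips with 3 to 60 N. Pads are 19 mm wide; open, the fingers measure 130 mm over their backs; the gripper's body (78 mm by 193 mm) begins 47 mm behind the grasp point.
Start: joints at [-0.923, 0.359, 0.012, 0, -1.224, -0.288], TCP at [0.238, -0.632, 0.249] pointing down, gripper open.
Joint ranges: [-3.07, 3.07], [-1.43, 2.12], [-1.02, 1.25], [-3.03, 1.67], [-3.05, -0], [-3.03, 3.03]. Speed limits (rad/s): [2.39, 2.39, 3.01, 3.14, 3.14, 3.14].

## Interface

Orientations are given as a rotation vector (axis times angle).
In Python, from plant import robot, camrig, ticket gives the robot as it stands (robot), with the cameras (camrig) and the job (ticket).
- The arm moves only by the shell command python3 shift.py 'ROWS' [OPENING] [FORCE]. ROWS is a JSON object whose key "plan" holds a list of rows, 1 to 8 of them, each of 4 numbers: dx, dy, dz in m, then a turn about the tool's z in rad; each row shifts and turns the commanded pose from where the row before left it, along the tool's axes as they then stand; what a row does not reach is not made up. A row lasts 1/8 s, in which the tool goes at most 0.0625 m and 0.188 rad, less where a joint would pass 70% of its speed; a pose out of reach is approached as far as the arm can. OPENING is the finger opening in m, set as the command begins (- or left out keeps the last). The fingers move at their own pace and stop on an object; FORCE is the grip in N (left out, the last holds). Time passes only in rows, so rows that do not move let the fingers close. It prints the time, the measured TCP pose, the force, the opening and the grip force at its end. Input that does not fit is refused with a message, and nothing moves.
- robot.get_state(): the state, without advancing time (a new reading comes with each control period).
- camrig.capture(name): name is "scene" or "top" or "wrist"; returns the picture (384x512x3 uint8, blue, green, red); there is no depth.
- camrig.camera_params(name): a dict with "camera_matrix" (3x3 intrinsics, pixels), "R" (3x3) and "t" (3): a world point X has camera coordinates R X + t; the wrist camera has in their place "mount" (4x4, takes a point from camera to tool coordinates, whose origin is the TCP and whose axes are the flange's). Camera axes: x right, y down, z forward; pixel columns grow to the right and rows downward; lengths in m; the calibration is good to about 2 mm. A picture is of the moment at which its call begins: read the wrist's pose just before it. camera_params takes no time and is no camera call.
- ticket.hand_in(): hands the job in; it is judged then, once.
The state is a dict: "time_s": time; "q": joint angles; "qd": joint speeds; "tau": joint torques, N m; "position": TCP position; "eef_rot": TCP orientation; "wrist_force": force on the tool from outside, world axes, zero at the start; "moment": the same for the moment, N m; "width": finger opening in m; "grasp_force": force on a finger pad.
Only numpy, scipy, OpenCV 4.12 (cv2) and the standard library are available. Lean on these libraries where they do the work, as an engineer would, in place of code of your own. Each camera call takes 0.05 s, during which the arm holds its last target. There are 200 camera calls.

## Working session

There is one attempt and no reset: what is moved stays moved. The work goes in short steps, Python scripts to look and compute and a shell command to move; the robot and the scene stay as the last step left them, time stands still between calls to the robot, and variables do not carry over. Pictures are saved under pics/ and viewed, at most 10 in all, crops included, and the job is handed in when it is done.

```bash
ls; mkdir -p pics
python3 - <<'E'
from plant import robot, camrig, ticket
import cv2
for n in("scene","top"):
    cv2.imwrite(f"pics/{n}0.png",camrig.capture(n)); p=camrig.camera_params(n); print(n,p)
print(camrig.camera_params("wrist")); s=robot.get_state(); print(s)
E
```

```text
pics
plant.py
shift.py
scene {'camera_matrix': array([[496.68880947,   0.        , 251.61883442],
       [  0.        , 496.68880947, 197.89762923],
       [  0.        ,   0.        ,   1.        ]]), 'R': array([[-0.89708928, -0.44160426,  0.01471427],
       [-0.28165857,  0.54587741, -0.78910474],
       [ 0.34043983, -0.7120418 , -0.6140824 ]]), 't': array([0.43339821, 0.32262207, 1.37016669])}
top {'camera_matrix': array([[352.21482197,   0.        , 262.82759702],
       [  0.        , 352.21482197, 183.87642066],
       [  0.        ,   0.        ,   1.        ]]), 'R': array([[ 0.01117415, -0.9996338 , -0.02464543],
       [-0.99733285, -0.00936383, -0.07238448],
       [ 0.0721272 ,  0.02538853, -0.99707226]]), 't': array([-0.15186078,  0.56770174,  1.13379227])}
{'camera_matrix': array([[265.63923455,   0.        , 257.29457895],
       [  0.        , 265.63923455, 192.85214334],
       [  0.        ,   0.        ,   1.        ]]), 'mount': array([[-4.02272300e-04, -9.67804369e-01, -2.51703279e-01,
         6.87561648e-02],
       [ 9.99999832e-01, -4.94472382e-04,  3.0305
[... 173 characters left out ...]
0e+00,
         1.00000000e+00]])}
{'time_s': 0.1, 'q': array([-9.22912160e-01,  3.59305918e-01,  1.11846518e-02, -3.12563277e-04,
       -1.22408654e+00, -2.88088928e-01]), 'qd': array([-0.00073153, -0.0017603 ,  0.00233219, -0.00056077, -0.00038891,
       -0.00105343]), 'tau': array([-3.96663047e-03, -5.84161198e+01,  2.93751150e+01,  7.01563954e+00,
        1.01471512e-02, -5.32426498e-05]), 'position': array([ 0.23749684, -0.63142664,  0.24773654]), 'eef_rot': array([ 5.61889973e-01, -3.09055446e+00, -2.18674015e-03]), 'wrist_force': array([ 0.0411882 ,  0.11149329, -0.42447823]), 'moment': array([-0.04236539, -0.00094377,  0.01049529]), 'grasp_force': 0.0, 'width': 0.08778115531737866}
```

View pics/top0.png

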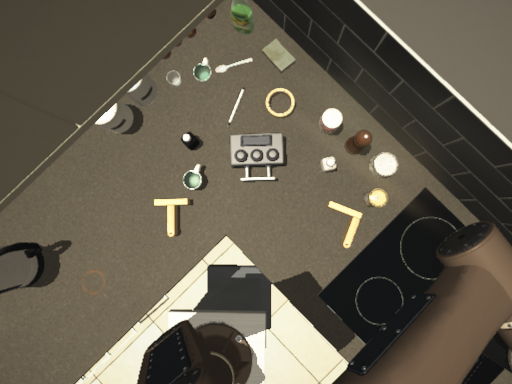

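View pics/scene0.png

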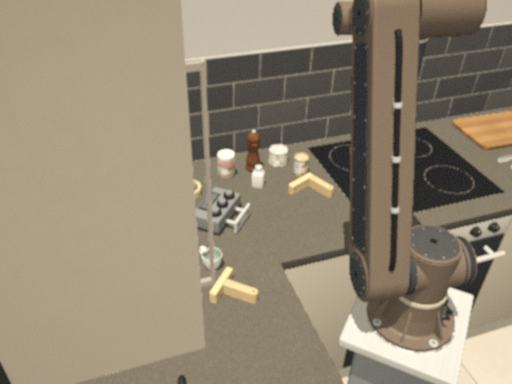

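Top view: the T bracket has its crosspiece at about (171,202) and its arm end at (171,234). The gauge keys are near (242,155), (257,155) and (272,155), the plate is at (258,179), and a cup stands at (193,179). The scene view shows the T at (232,288) and the gauge at (220,210).

```bash
cat > h.py <<'E'
from plant import robot, camrig, ticket
import numpy as np, cv2
from scipy.spatial.transform import Rotation as Ro
def cam(n):
    """K, R, t for a camera, wrist at its present pose"""
    p=camrig.camera_params(n); K=p["camera_matrix"]
    if n!="wrist": return K,p["R"],p["t"]
    s=robot.get_state(); T=np.eye(4); T[:3,:3]=Ro.from_rotvec(s["eef_rot"]).as_matrix(); T[:3,3]=s["position"]
    W=np.linalg.inv(T@p["mount"]); return K,W[:3,:3],W[:3,3]
def proj(c,X):
    K,R,t=c; u=(np.atleast_2d(X)@R.T+t)@K.T; return u[:,:2]/u[:,2:]
def onz(c,uv,z):
    K,R,t=c; C=-R.T@t; d=R.T@np.linalg.solve(K,np.r_[uv,1]); return C+d*(z-C[2])/d[2]
def tool(X):
    """world point -> present tool coordinates"""
    s=robot.get_state(); return Ro.from_rotvec(s["eef_rot"]).as_matrix().T@(np.array(X)-s["position"])
E
python3 - <<'E'
from h import *
np.set_printoptions(precision=4,suppress=True)
c=cam("top"); im=cv2.imread("pics/top0.png")
for n,uv,z in [("T cross",(171,202),.04),("Tend",(171,235),.04),("kl",(242,155),.082),("km",(257.5,155),.082),("kr",(272,155),.082),("plateL",(241,179.5),.052),("plateR",(276,179.5),.052),("cup",(193,180),.05),("salt",(329,165),.085),("spare",(345,222),.04),("pepper",(189,141),.085)]: print(n,onz(c,uv,z))
a=cv2.resize(im[130:245,140:300],None,fx=5,fy=5,interpolation=cv2.INTER_CUBIC); cv2.imwrite("pics/topc.png",a)
s=cv2.imread("pics/scene0.png"); cv2.imwrite("pics/scc.png",cv2.resize(s[175:310,180:290],None,fx=4.4,fy=4.4,interpolation=cv2.INTER_CUBIC))
print(Ro.from_rotvec(robot.get_state()["eef_rot"]).as_matrix())
E
```

```text
T cross [0.5064 0.1486 0.04  ]
Tend [0.401  0.1454 0.04  ]
kl [ 0.6542 -0.0817  0.082 ]
km [ 0.6546 -0.13    0.082 ]
kr [ 0.6549 -0.1751  0.082 ]
plateL [ 0.5801 -0.0772  0.052 ]
plateR [ 0.5812 -0.1886  0.052 ]
cup [0.5773 0.0769 0.05  ]
salt [ 0.6247 -0.351   0.085 ]
spare [ 0.449  -0.4083  0.04  ]
pepper [0.6967 0.0847 0.085 ]
[[-0.936  -0.352  -0.0006]
 [-0.352   0.936   0.0013]
 [ 0.0001  0.0014 -1.    ]]
```

View pics/topc.png

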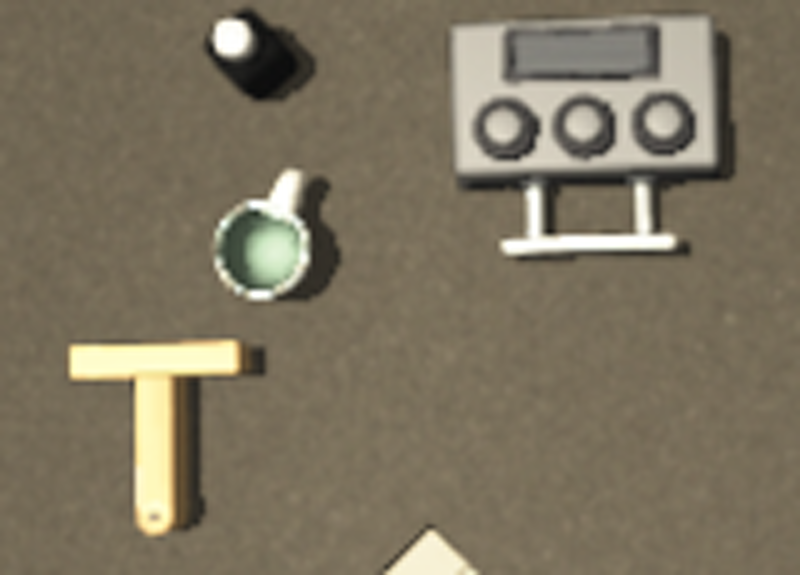

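Top crop: keys at crop (505,127), (583,125) and (663,123), plate at (590,244), T crosspiece at (155,360). The gauge is turned only slightly.

```bash
python3 shift.py '{"plan": [[0, 0, 0, 0.18], [0, 0, 0, 0.18], [-0.036, 0.05, 0, 0], [-0.036, 0.05, 0, 0], [-0.036, 0.05, 0, 0], [-0.036, 0.05, 0, 0], [-0.036, 0.05, 0, 0], [-0.036, 0.05, 0, 0]]}' 0 20; python3 shift.py '{"plan": [[-0.036, 0.05, 0, 0], [-0.036, 0.05, 0, 0], [-0.036, 0.05, 0, 0], [-0.036, 0.05, 0.0, 0], [0, 0, 0, 0], [0, 0, 0, 0]]}'
python3 - <<'E'
from h import *
c=cam("wrist"); im=camrig.capture("wrist"); cv2.imwrite("pics/w1.png",im); np.savez("w1.npz",K=c[0],R=c[1],t=c[2])
print(robot.get_state()["position"],c)
E
```

```text
time_s: 1.1
position: [0.4544, -0.33, 0.2485]
eef_rot: [-0.0, -3.142, -0.0]
wrist_force: [0.8, -0.6, -0.2]
width: 0.0136
grasp_force: 0.0
time_s: 1.85
position: [0.5975, -0.1315, 0.2479]
eef_rot: [0.001, -3.14, -0.0]
wrist_force: [0.4, 0.6, -0.8]
width: 0.0005
grasp_force: 0.0
[ 0.59720549 -0.13212341  0.24819719] (array([[265.63923455,   0.        , 257.29457895],
       [  0.        , 265.63923455, 192.85214334],
       [  0.        ,   0.        ,   1.        ]]), array([[-3.46888058e-04,  9.99999897e-01,  2.91667705e-04],
       [ 9.68160390e-01,  2.62829965e-04,  2.50330560e-01],
       [ 2.50330458e-01,  3.69217801e-04, -9.68160382e-01]]), array([ 0.13282814, -0.60811406,  0.23776724]))
```

View pics/w1.png

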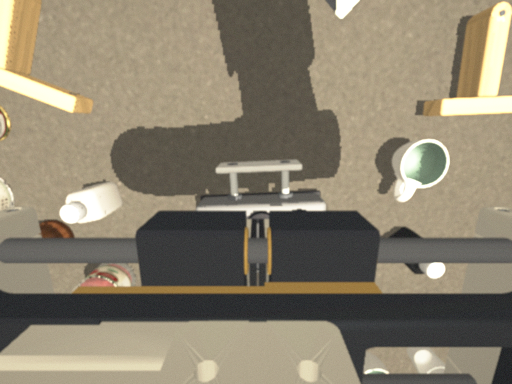

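Wrist view: the plate's top edge runs from (217,167) to (301,165), and the fingers hide the keys. The T is at top right and the cup at (425,165). I'll move further out to see the keys.

```bash
python3 shift.py '{"plan": [[-0.05, 0, 0, 0], [-0.05, 0, 0, 0], [0, 0, 0, 0], [0, 0, 0, 0]]}'
python3 - <<'E'
from h import *
c=cam("wrist"); im=camrig.capture("wrist"); cv2.imwrite("pics/w2.png",im); np.savez("w2.npz",K=c[0],R=c[1],t=c[2])
cv2.imwrite("pics/w2c.png",cv2.resize(im[60:220,160:360],None,fx=3.5,fy=3.5,interpolation=cv2.INTER_CUBIC))
print(robot.get_state()["position"])
E
```

```text
time_s: 2.4
position: [0.6969, -0.1331, 0.2481]
eef_rot: [-0.003, -3.14, -0.0]
wrist_force: [-0.5, 0.3, 0.3]
width: 0.0005
grasp_force: 0.0
[ 0.69671625 -0.13289169  0.24868135]
```

View pics/w2c.png

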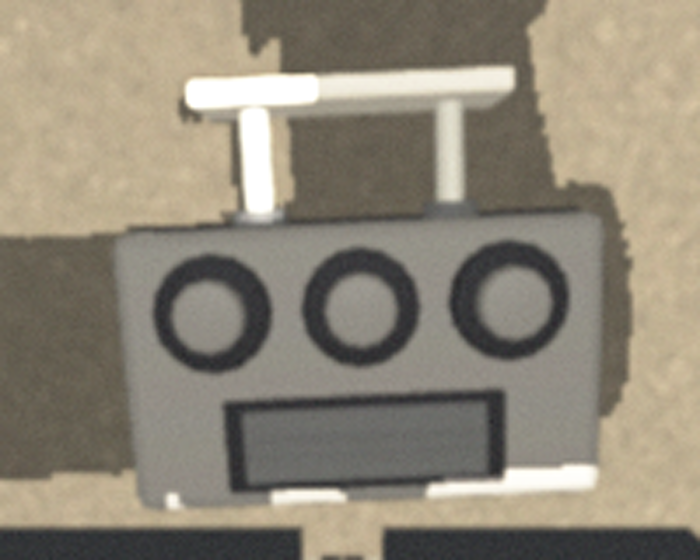

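Wrist crop, close view: right, middle and left keys at (207,316), (361,309) and (516,301). The plate's top outer edge runs from (187,80) to (514,68).

```bash
cat > geo.py <<'E'
from h import *
np.set_printoptions(precision=4,suppress=True)
w=np.load("w2.npz"); cw=(w["K"],w["R"],w["t"]); ct=cam("top")
W=lambda p:(np.array(p)+.5)/3.5-.5+[160,60]
T=lambda p:(np.array(p)+.5)/5-.5+[140,130]
def tri(p,q):
    P=[K@np.c_[R,t] for K,R,t in (cw,ct)]
    X=cv2.triangulatePoints(P[0],P[1],np.array(p,float),np.array(q,float)).ravel(); return X[:3]/X[3]
E
python3 - <<'E'
from geo import *
for n,a,b,z in [("kl",(516,301),(506,127),.082),("km",(361,309),(584,125),.082),("kr",(207,316),(664,122),.082),("pL",(514,68),(500,250),.052),("pR",(187,80),(676,246),.052)]:
    print(n,"tri",tri(W(a),T(b)),"wrist",onz(cw,W(a),z),"top",onz(ct,T(b),z))
E
```

```text
kl tri [ 0.6525 -0.0791  0.0895] wrist [ 0.6521 -0.0785  0.082 ] top [ 0.6542 -0.078   0.082 ]
km tri [ 0.6523 -0.1279  0.1048] wrist [ 0.6545 -0.128   0.082 ] top [ 0.6558 -0.1266  0.082 ]
kr tri [ 0.6562 -0.1762  0.0917] wrist [ 0.6566 -0.1773  0.082 ] top [ 0.6581 -0.1764  0.082 ]
pL tri [ 0.5792 -0.0743  0.0519] wrist [ 0.5783 -0.077   0.052 ] top [ 0.5798 -0.0727  0.052 ]
pR tri [ 0.5828 -0.1846  0.058 ] wrist [ 0.5818 -0.1853  0.052 ] top [ 0.5834 -0.1847  0.052 ]
```

```bash
python3 shift.py '{"plan": [[0.022, 0.027, 0.02, 0], [0.022, 0.0275, 0.03, 0], [0, 0, 0.045, 0], [0, 0, 0.035, 0], [0, 0, 0, 0], [0, 0, 0, 0]]}'; python3 shift.py '{"plan": [[0, 0, 0.01, 0], [0, 0, 0.007, 0], [0, 0, 0.003, 0], [0, 0, 0, 0], [0, 0, 0, 0]]}'
```

```text
time_s: 3.2
position: [0.6544, -0.0777, 0.1208]
eef_rot: [0.0, 3.139, -0.0]
wrist_force: [0.5, 0.4, 0.2]
width: 0.0007
grasp_force: 0.0
time_s: 3.82
position: [0.6542, -0.0774, 0.0991]
eef_rot: [0.0, 3.141, -0.0]
wrist_force: [0.8, 0.4, 5.1]
width: 0.0007
grasp_force: 2.2
```

```bash
python3 shift.py '{"plan": [[0, 0, 0.001, 0], [0, 0, 0, 0]]}'; python3 shift.py '{"plan": [[0, 0, -0.02, 0], [0, 0, -0.012, 0], [0.0, -0.025, 0, 0], [-0.002, -0.025, 0, 0], [0, 0, 0, 0], [0, 0, 0.01, 0], [0, 0, 0.01, 0], [0, 0, 0.006, 0]]}';python3 shift.py '{"plan": [[0, 0, 0.004, 0], [0, 0, 0.003, 0], [0, 0, 0, 0], [0, 0, 0, 0]]}'
```

```text
time_s: 4.08
position: [0.6542, -0.0773, 0.0983]
eef_rot: [-0.0, 3.14, -0.0]
wrist_force: [-0.2, 0.1, 7.3]
width: 0.0006
grasp_force: 3.7
time_s: 5.08
position: [0.6551, -0.1267, 0.1023]
eef_rot: [0.001, -3.14, -0.0]
wrist_force: [-1.6, 1.1, 2.4]
width: 0.0001
grasp_force: 1.3
time_s: 5.58
position: [0.6554, -0.1269, 0.0982]
eef_rot: [-0.001, 3.141, 0.0]
wrist_force: [-6.5, 2.9, 13.0]
width: 0.0005
grasp_force: 6.5
```

```bash
python3 shift.py '{"plan": [[0, 0, -0.02, 0], [0, 0, -0.013, 0], [-0.001, -0.025, 0, 0], [-0.001, -0.025, 0, 0], [0, 0, 0, 0], [0, 0, 0.01, 0], [0, 0, 0.01, 0], [0, 0, 0.006, 0]]}';python3 shift.py '{"plan": [[0, 0, 0.004, 0], [0, 0, 0.0025, 0], [0, 0, 0, 0], [0, 0, 0, 0]]}'
```

```text
time_s: 6.58
position: [0.6572, -0.1767, 0.1023]
eef_rot: [0.001, -3.14, -0.0]
wrist_force: [-1.9, 1.2, 2.5]
width: 0.0008
grasp_force: 1.3
time_s: 7.08
position: [0.6574, -0.1769, 0.0983]
eef_rot: [0.0, -3.142, -0.0]
wrist_force: [-5.2, 3.2, 10.2]
width: 0.0005
grasp_force: 4.9
```

```bash
python3 shift.py '{"plan": [[0, 0, -0.05, 0], [0, 0, -0.05, 0], [0.02, 0.055, -0.01, 0], [0.02, 0.055, 0, 0], [0.02, 0.055, 0, 0], [0.02, 0.055, 0, 0], [0.02, 0.055, 0, 0], [0.027, 0.052, 0, 0]]}' .06;python3 shift.py '{"plan": [[0, 0, 0, 0], [0, 0, 0, 0]]}'
python3 - <<'E'
from h import *
c=cam("wrist"); im=camrig.capture("wrist"); cv2.imwrite("pics/w3.png",im); np.savez("w3.npz",K=c[0],R=c[1],t=c[2])
cv2.imwrite("pics/w3c.png",cv2.resize(im[0:220,130:380],None,fx=2.7,fy=2.7,interpolation=cv2.INTER_CUBIC))
t=camrig.capture("top"); cv2.imwrite("pics/top1.png",t)
print(robot.get_state()["position"])
E
```

```text
time_s: 8.07
position: [0.5304, 0.1516, 0.2073]
eef_rot: [-0.0, 3.14, 0.001]
wrist_force: [-0.0, 0.9, -0.0]
width: 0.0599
grasp_force: 0.0
time_s: 8.32
position: [0.5309, 0.15, 0.2073]
eef_rot: [-0.002, 3.141, 0.0]
wrist_force: [0.5, 0.2, 0.0]
width: 0.0598
grasp_force: 0.0
[0.53117874 0.14895925 0.20703252]
```

View pics/w3c.png

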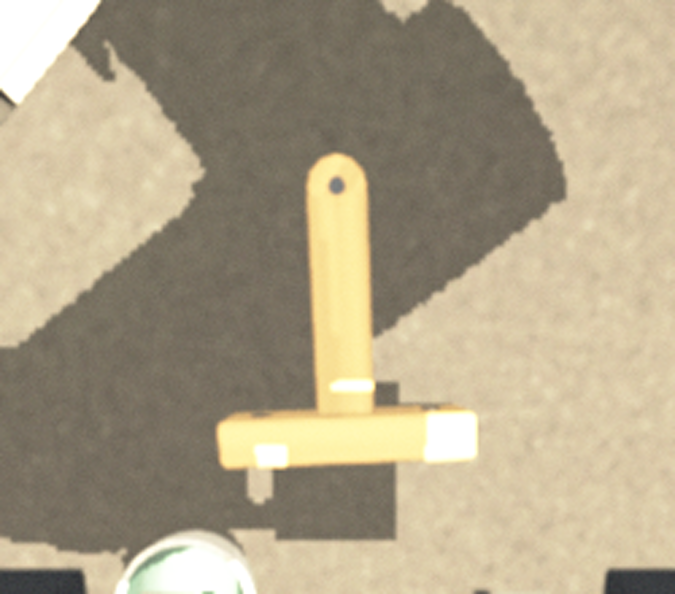

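Wrist crop: T crosspiece outer edge from (221,468) to (477,460), arm end at (336,153), cup at (190,570).

Run:
```python
from geo import *
w=np.load("w3.npz"); 
import geo; geo.cw=cw=(w["K"],w["R"],w["t"])
W3=lambda p:(np.array(p)+.5)/2.7-.5+[130,0]
P={}
for n,a,b in [("R",(221,468),(240,340)),("L",(477,460),(70,346)),("end",(336,153),(155,536))]:
    P[n]=onz(cw,W3(a),.04); print(n,"tri",tri(W3(a),T(b)),"wrist",P[n],"top",onz(ct,T(b),.04))
for q in ("wrist",):
    y=P["L"]-P["R"]; print("len",np.linalg.norm(y)); m=(P["L"]+P["R"])/2; ax=m-P["end"]; print("yaws",np.arctan2(-y[0],y[1]),np.arctan2(ax[1],ax[0]),np.linalg.norm(ax))
    th=np.arctan2(ax[1],ax[0]); O=P["end"]+ax*47/122; print("origin",O,"tool",tool(O))
print(robot.get_state()["eef_rot"])
```

```text
R tri [0.5202 0.096  0.0351] wrist [0.5175 0.0962 0.04  ] top [0.5211 0.0952 0.04  ]
L tri [0.5158 0.2071 0.0336] wrist [0.514  0.2052 0.04  ] top [0.5161 0.2054 0.04  ]
end tri [0.3956 0.1456 0.0429] wrist [0.3951 0.1455 0.04  ] top [0.3953 0.1465 0.04  ]
len 0.10901044220905481
yaws 0.03219570463661287 0.04289769633102726 0.12074609329058557
origin [0.4416 0.1475 0.04  ] tool [ 0.0896 -0.0015  0.167 ]
[ 0.0019  3.1415 -0.0001]
```

```bash
python3 shift.py '{"plan": [[0.045, -0.001, 0, -0.02], [0.044, -0.0005, 0, -0.02], [0, 0, 0.05, 0], [0, 0, 0.05, 0], [0, 0, 0.045, 0], [0, 0, 0.02, 0], [0, 0, 0.014, 0], [0, 0, 0, 0]]}'
python3 - <<'E'
from h import *
np.set_printoptions(precision=4,suppress=True)
s=robot.get_state();print(s["position"],s["eef_rot"],s["wrist_force"])
E
```

```text
time_s: 9.43
position: [0.4418, 0.1459, 0.0271]
eef_rot: [0.059, -3.139, 0.003]
wrist_force: [-0.3, -0.3, 0.5]
width: 0.0602
grasp_force: 0.0
[0.4418 0.1459 0.0271] [ 0.0591 -3.1391  0.0027] [-0.3125 -0.3041  0.5285]
```

```bash
python3 shift.py '{"plan": [[0, 0, 0, 0], [0, 0, 0, 0], [0, 0, 0, 0], [0, 0, 0, 0], [0, 0, 0, 0], [0, 0, -0.01, 0], [0, 0, -0.01, 0], [0, 0, 0, 0]]}' 0 45; python3 shift.py '{"plan": [[-0.0053, -0.05, 0, 0], [-0.0055, -0.05, 0, 0], [-0.0055, -0.05, 0, 0], [-0.0055, -0.05, 0, 0], [-0.0055, -0.05, 0, 0], [0, -0.032, 0, 0], [0, 0, 0, 0], [0, 0, 0, 0]]}'
python3 - <<'E'
from h import *
c=cam("wrist"); im=camrig.capture("wrist"); np.savez("w4.npz",K=c[0],R=c[1],t=c[2])
t=camrig.capture("top"); s=camrig.capture("scene")
r=lambda a,x,y,w,h,W,H:cv2.resize(a[y:y+h,x:x+w],(W,H),interpolation=cv2.INTER_CUBIC)
cv2.imwrite("pics/m4.png",np.vstack([np.hstack([r(t,200,130,100,75,400,300),r(s,180,170,100,75,400,300)]),r(im,130,60,266,100,800,300)]))
E
```

```text
time_s: 10.42
position: [0.4423, 0.1478, 0.0491]
eef_rot: [-0.063, 3.139, 0.002]
wrist_force: [-0.1, 0.1, -1.7]
width: 0.0237
grasp_force: 45.0
time_s: 11.42
position: [0.4801, -0.1334, 0.0479]
eef_rot: [0.061, -3.141, -0.0]
wrist_force: [-0.0, -0.0, -1.7]
width: 0.0236
grasp_force: 45.0
```

View pics/m4.png

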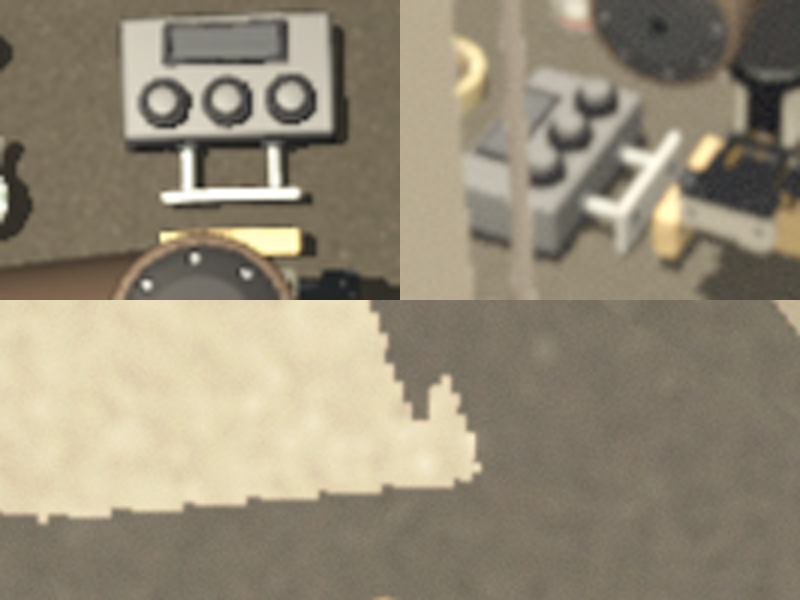

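The combined view shows the bracket held about 25 mm in front of the plate. In the top tile, the plate runs from (162,198) to (300,192) and the bracket edge from (160,231) to (300,226), so they are parallel and centred. Next I lower it and advance.

```bash
python3 shift.py '{"plan": [[0, 0, 0.012, 0], [0, 0, 0.008, 0], [0, 0, 0, 0], [0, 0, 0, 0]]}'; python3 shift.py '{"plan": [[-0.008, 0, 0, 0], [-0.008, 0, 0, 0], [-0.004, 0, 0, 0], [0, 0, 0, 0], [0, 0, 0, 0]]}'
python3 - <<'E'
from h import *
t=camrig.capture("top"); s=camrig.capture("scene")
r=lambda a,x,y,w,h,W,H:cv2.resize(a[y:y+h,x:x+w],(W,H),interpolation=cv2.INTER_CUBIC)
cv2.imwrite("pics/m5.png",np.vstack([r(t,225,160,75,30,800,320),r(s,205,195,75,26,800,277)]))
st=[robot.get_state() for _ in range(3)]; print([(x["wrist_force"].round(2),x["position"].round(4)) for x in st])
E
```

```text
time_s: 12.08
position: [0.4802, -0.1331, 0.0276]
eef_rot: [0.063, -3.14, 0.0]
wrist_force: [-0.5, 0.2, -1.4]
width: 0.0237
grasp_force: 45.0
time_s: 12.7
position: [0.5, -0.1326, 0.0279]
eef_rot: [0.062, -3.141, -0.0]
wrist_force: [-0.0, 0.7, -1.6]
width: 0.0233
grasp_force: 45.0
[(array([ 0.97,  0.7 , -0.69]), array([ 0.5   , -0.1326,  0.028 ])), (array([ 0.97,  0.7 , -0.69]), array([ 0.5   , -0.1326,  0.028 ])), (array([ 0.97,  0.7 , -0.69]), array([ 0.5   , -0.1326,  0.028 ]))]
```

View pics/m5.png

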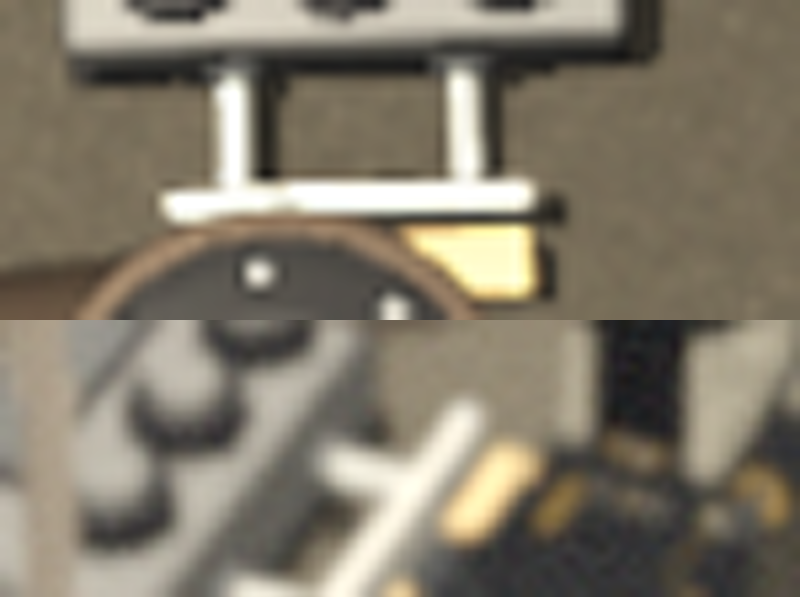

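The plate and bracket right ends line up (535 against 537 in the tile) with a small gap left. The wrist still carries the bracket's weight, so I'll lower until the worktop takes it.

```bash
for i in 1; do python3 shift.py '{"plan": [[0, 0, 0.0005, 0], [0, 0, 0, 0], [0, 0, 0, 0]]}'; done; python3 shift.py '{"plan": [[0, 0, 0.0005, 0], [0, 0, 0, 0], [0, 0, 0, 0]]}'
```

```text
time_s: 13.18
position: [0.5003, -0.1326, 0.0276]
eef_rot: [-0.063, 3.141, 0.0]
wrist_force: [-0.8, -1.0, -0.8]
width: 0.024
grasp_force: 45.0
time_s: 13.55
position: [0.5003, -0.1326, 0.0275]
eef_rot: [-0.063, 3.141, -0.0]
wrist_force: [-2.1, 1.4, 5.2]
width: 0.0241
grasp_force: 45.0
```

```bash
python3 shift.py '{"plan": [[0, 0, 0.0005, 0], [0, 0, 0, 0], [0, 0, 0, 0]]}'
```

```text
time_s: 13.92
position: [0.5003, -0.1326, 0.0275]
eef_rot: [-0.063, 3.141, -0.0]
wrist_force: [-3.8, 2.3, 11.0]
width: 0.0234
grasp_force: 45.0
```

```bash
python3 shift.py '{"plan": [[0, 0, -0.0008, 0], [-0.002, 0, 0, 0], [-0.002, 0, 0, 0], [0, 0, 0, 0], [0, 0, 0, 0]]}'; python3 shift.py '{"plan": [[-0.002, 0, 0, 0], [-0.002, 0, 0, 0], [0, 0, 0, 0], [0, 0, 0, 0]]}'; python3 shift.py '{"plan": [[-0.002, 0, 0, 0], [-0.002, 0, 0, 0], [0, 0, 0, 0], [0, 0, 0, 0]]}'
```

```text
time_s: 14.55
position: [0.5043, -0.1325, 0.0275]
eef_rot: [0.063, -3.141, 0.0]
wrist_force: [-2.3, -0.2, 4.9]
width: 0.0235
grasp_force: 45.0
time_s: 15.05
position: [0.5072, -0.1325, 0.0275]
eef_rot: [0.062, -3.139, 0.0]
wrist_force: [-6.1, 0.1, 8.7]
width: 0.0234
grasp_force: 45.0
time_s: 15.55
position: [0.51, -0.1325, 0.0275]
eef_rot: [0.062, -3.137, 0.0]
wrist_force: [-10.5, 0.6, 13.4]
width: 0.0238
grasp_force: 45.0
```

```bash
python3 shift.py '{"plan": [[0, 0, -0.0006, 0], [-0.002, 0, -0.0003, 0], [0, 0, 0, 0], [0, 0, 0, 0]]}'; python3 shift.py '{"plan": [[-0.002, 0, -0.0003, 0], [-0.002, 0, -0.0003, 0], [0, 0, 0, 0], [0, 0, 0, 0]]}'
```

```text
time_s: 16.05
position: [0.5122, -0.1324, 0.0276]
eef_rot: [0.062, -3.137, 0.0]
wrist_force: [-6.2, -0.1, 3.2]
width: 0.0235
grasp_force: 45.0
time_s: 16.55
position: [0.5153, -0.1322, 0.0278]
eef_rot: [0.061, -3.135, 0.0]
wrist_force: [-6.3, -0.8, 1.8]
width: 0.0236
grasp_force: 45.0
```

```bash
python3 shift.py '{"plan": [[-0.002, 0, -0.0002, 0], [-0.002, 0, -0.0002, 0], [-0.001, 0, 0, 0], [0, 0, 0, 0], [0, 0, 0, 0], [0, 0, 0, 0], [0, 0, 0, 0]]}'
python3 - <<'E'
from h import *
F=[]
for i in range(6):
    t=camrig.capture("top"); F.append(robot.get_state()["wrist_force"])
s=camrig.capture("scene"); st=robot.get_state(); print(np.mean(F,0),np.std(F,0),st["position"],st["eef_rot"])
r=lambda a,x,y,w,h,W,H:cv2.resize(a[y:y+h,x:x+w],(W,H),interpolation=cv2.INTER_CUBIC)
cv2.imwrite("pics/m6.png",np.vstack([r(t,225,160,75,30,800,320),r(s,205,195,75,26,800,277)]))
a=cv2.imread("pics/top0.png");d=t[165:190,235:285].copy()
# rows of the plate: brightness profile, before and now
for im in (a,t):
    for u in (270,273): print(im[150:195,u].mean(1).astype(int).tolist())
E
```

```text
time_s: 17.42
position: [0.519, -0.1321, 0.0279]
eef_rot: [0.061, -3.133, 0.0]
wrist_force: [-10.1, -0.8, 3.5]
width: 0.0238
grasp_force: 45.0
[-10.45779838  -0.21333532   3.74243671] [0.40526454 0.27397418 0.47314984] [ 0.51892739 -0.13213776  0.02790614] [ 6.08837079e-02 -3.13309706e+00  1.11951592e-04]
[88, 142, 180, 197, 205, 202, 157, 92, 78, 75, 86, 173, 176, 107, 51, 69, 62, 67, 78, 81, 83, 85, 89, 106, 116, 120, 124, 243, 253, 216, 56, 85, 102, 103, 107, 108, 106, 106, 105, 106, 108, 108, 105, 101, 103]
[120, 166, 182, 188, 191, 194, 194, 126, 68, 82, 54, 161, 172, 107, 54, 35, 41, 49, 89, 103, 99, 99, 101, 105, 108, 108, 148, 245, 252, 207, 64, 85, 104, 105, 103, 104, 104, 103, 103, 103, 102, 102, 107, 107, 105]
[90, 143, 182, 199, 207, 204, 158, 94, 79, 76, 88, 175, 178, 109, 52, 70, 64, 68, 79, 82, 83, 86, 187, 249, 243, 210, 226, 229, 191, 130, 113, 117, 127, 122, 120, 95, 80, 70, 67, 67, 67, 69, 69, 69, 69]
[123, 167, 183, 189, 193, 196, 195, 129, 69, 82, 54, 163, 174, 108, 54, 35, 42, 49, 89, 104, 101, 101, 202, 250, 237, 208, 228, 235, 237, 239, 236, 187, 61, 82, 93, 87, 92, 93, 98, 100, 101, 103, 105, 104, 101]
```

View pics/m6.png

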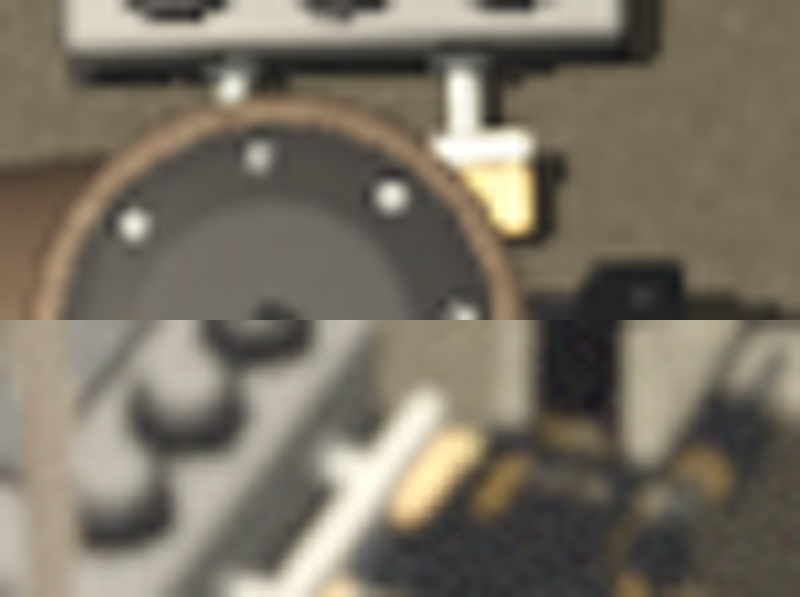

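The plate has moved about 4.5 px, which is roughly 13.7 mm or 9.6 N. That matches the wrist's 10.4 N. In the picture the bracket sits flush against the plate, with the right ends level at about column 533.

```bash
python3 -c "
from plant import robot, camrig, ticket
print(ticket.hand_in())"
```

```text
the job is handed in; nothing more can be done
None
```

The three keys were pressed in order (left, middle, right), and the T bracket is held flat and centred against the gauge plate at about 10 N, still gripped and handed in; I didn't re-check the bystanders at the end.

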